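Load a blank bauble into the tilting painting stand and tip it over

TASK

Take the plain white bauble from the drying rack and press its stem fully home in the socket of the upright painting stand, with a firm but careful push of about 15 N. Then push the stand's red lever gently over centre, away from its upright stop, until the stand snaps against its painting stop. Tip it by the lever and never by the glass, and leave the painted baubles and the rest of the bench alone.

Things in the scene. Friction and masses are not known exactly. Their poses are not given: they have to be found in the camera images.
- blank: Plain white bauble, thin glass, about 30 g: a 60 mm ball on a straight stem 10 mm thick and 70 mm long that points down, tapered to 6 mm in its last 6 mm. Origin: lower tip of the stem; z runs up the stem; the ball's centre is 99 mm up. It stands in one of the three rack holes. Grip it round the middle from above with 20 to 30 N.
- red_bauble: A finished red bauble with gold and white spots, same size and origin as the blank, standing in another rack hole. Leave it alone.
- green_bauble: A finished green bauble with gold and white bands, same size and origin as the blank, standing in another rack hole. Leave it alone.
- rack: Wooden drying rack, fixed: a block 290 x 70 x 50 mm (x, y, z) with three holes 12 mm wide and 45 mm deep in a row along its x, at -100, 0 and 100 mm. Origin: centre of its underside. The baubles change holes from run to run; one must rise 45 mm to leave its hole.
- stand: Tilting painting stand, bolted down: dark blue-green base plate 170 x 124 x 12 mm with two bearing cheeks. Origin: centre of its underside. The pivot axis runs along its y, 55 mm above the bench. The post tips towards the stand's -x side. More than 25 N pushed on the stand or its lever strains the pivot.
- tilt (a joint): Lean of post and lever, rad. 0: upright, on the loading stop; 0.75: leaning to the stand's -x, on the painting stop; both stops are hard. A toggle spring resists most on leaving upright (8 to 14 N square on the red grip), then less and less up to a dead centre, unmarked, in the second half of the travel; beyond it the stand snaps over by itself. A damper resists haste (push at 50 mm/s or less).
- pad: Black rubber pad, 12 mm wide, at the bottom of the socket bore, where the stem tip must rest. Origin: centre of its upper face, 35 mm above the pivot on the post (90 mm above the bench when upright); z up the bore. Bore 12 mm wide, 38 mm deep; flared mouth, rim 37 mm across, 48 mm above this point. A sprung ball catch 20 mm up drags on the stem with 2 to 7 N; over 25 N on the pad cracks the glass.
- grip (a point): Middle of the lever's red grip: a bar 14 mm thick, 68 mm long, parallel to the stand's y on its +y side, 136 mm from the post. 100 mm from the pivot, turning with joint tilt: leaning back 0.375 rad to the stand's +x when the post is upright, 0.375 rad to -x at the painting stop. Push it to -x from its +x side. The flat lever arm is 34 mm from this point towards the post.
- jar_red: Paint jar with red lid, 48 mm wide, 58 mm tall; origin at its underside. Leave it alone.
- jar_yellow: Paint jar with golden yellow lid, same size. Leave it alone.
- jar_blue: Paint jar with blue lid, same size. Leave it alone.
- water_cup: White cup, 72 mm wide, 85 mm tall; origin at its underside. Leave it alone.
- palette: Blue ceramic plate, 124 mm wide, 16 mm tall; origin at its underside. Leave it alone.
Mind the look-alikes: they are no part of the job. What is shaped like the blank but blue or purple is not meant.

How it is judged:
On the way, in this order (a step that is already met when the one before it is completed fails the run):
1. the white bauble's stem is pressed firmly home on the socket's pad (with more than 7 N) while the stand is upright (z of blank in the frame of pad below 0.002 m and distance between blank and pad below 0.004 m and angle between the z axis of blank and the z axis of pad, either way round below 0.12 rad and value of joint tilt below 0.08 rad and contact force between blank and pad above 7 N), for 0.2 s.
2. the stand has snapped over against its painting stop (joint tilt above 0.71) (value of joint tilt above 0.71 rad), for 0.2 s.
At the end, for the whole second after the job is handed in: The stand leans at rest on its painting stop (joint tilt above 0.71) with the white bauble still in its socket: the stem's tip within 4 mm of the pad's centre and no more than 2 mm off the pad, the stem along the bore within 0.12 rad, at rest (z of blank in the frame of pad below 0.002 m and distance between blank and pad below 0.004 m and angle between the z axis of blank and the z axis of pad, either way round below 0.12 rad and value of joint tilt above 0.71 rad and linear speed of blank below 0.03 m/s and velocity of joint tilt below 0.1 rad/s); the robot touches nothing.
It fails at once if the bauble is pressed on the upright stand's pad with more than 25 N (contact force between blank and pad above 25 N and value of joint tilt below 0.08 rad).
It fails at once if the stand or its lever is pressed with more than 25 N (contact force between any of the fingers, the arm and stand above 25 N).
It fails at once if the robot touches the bauble while the stand is tipped (beyond 0.12): it must be tipped by its lever (value of joint tilt above 0.12 rad and contact force between any of the fingers, the arm and blank above 0.5 N).
It fails at once if a painted bauble, paint jar, the cup or the palette is moved by more than 20 mm (distance of any of red_bauble, green_bauble, jar_red, jar_yellow, jar_blue, water_cup, palette from where it was at the start of the episode above 0.02 m).
It also fails if it takes over 72 s, if anything falls off the work surface, if the arm or the gripper's body presses on something with over 40 N, if the wrist force passes 120 N, or if a joint passes its speed limit or range.

ROBOT

A 6-joint arm with a two-finger parallel gripper is mounted at the origin on the work surface. World frame = base frame: x ahead of the robot, y to its left, z up, the work surface at z = 0. Lengths are in m, angles in rad, forces in N, time in s.
With the tool pointing down it reaches from about 0.425 to 0.925 m from the base axis. Payload 12.5 kg.
Tool frame: the origin (TCP) lies midway between the tips of the shut fingers; the grasp point (between the pads) lies 19 mm behind it; z points along the fingers, y is the direction in which the jaws open and shut (so a half turn about z gives the same grasp; the last joint's range is limited). The gripper opens to 85 mm and grips with 20 to 120 N. Pads are 22 mm wide; open, the fingers measure 114 mm over their backs; the gripper's body (76 mm by 85 mm) begins 54 mm behind the grasp point. The pads swing forward as they close: fully open they stand 13 mm farther back than shut.
Start: joints at [1.092, 0.491, 1.559, -0, 1.092, -0.106], TCP at [0.228, 0.582, 0.231] pointing down, gripper open.
Joint ranges: [-3.1, 3.1], [-0.84, 2.19], [0.05, 2.79], [-1.13, 4.28], [0.06, 2.93], [-2.69, 2.69]. Speed limits (rad/s): [2.22, 2.22, 2.79, 3.14, 3.14, 3.14].

INTERFACE

Orientations are given as a rotation vector (axis times angle).
In Python, from plant import * gives the robot as it stands. The module is installed in compiled form; this text tells all that it offers.
- The arm moves only by the shell command python3 -m handwheel 'ROWS' [FORCE]. ROWS is JSON, a list of rows, each an object with "travel": the shift along the tool's x, y, z in units of 30 mm (1.0 is 30 mm), a list of three; "delta_rot": the turn, a rotation vector about the tool's x, y, z in units of 5 degrees (1.0 is 5 degrees), a list of three; "fingers": the finger opening in mm, from 0 to 85.4. A call has 1 to 12 rows; each row is the pose to reach, as a shift and turn from the pose measured when the call began, along the tool's axes at that moment; what a row does not reach only later rows make up. A row lasts 1/10 s, in which the tool goes at most 50 mm and 8.59 degrees, less where a joint would pass 70% of its speed; a pose out of reach is approached as far as the arm can. A call with a gripper value outside its range is refused whole. The fingers move at their own pace and stop on an object; FORCE is the grip in N (left out, the last holds). Time passes only in rows, so rows that repeat a pose let the fingers close. It gives the time, the measured TCP pose, the force and the opening at its end, in the units of the state.
- observe(): the state, without advancing time (a new reading comes with each control period).
- get_image(name): name is "scene" or "top" or "wrist"; returns a dict with "frame" (480x640x3 uint8, red, green, blue), "vertical_fov" (degrees; the focal length in pixels is half the picture's height over the tangent of half this angle, whatever the lens; pixels are square), "cx", "cy" (the principal point, pixels), "world_to_cam" (4x4, takes a point from world to camera coordinates); the wrist camera has in their place "hand_eye" (4x4, takes a point from camera to tool coordinates, whose origin is the TCP and whose axes are the flange's). Camera axes: x right, y down, z forward; pixel columns grow to the right and rows downward; lengths in m; the calibration is good to about 2 mm. A picture is of the moment at which its call begins: read the wrist's pose just before it. There is no depth.
- close_job(): hands the job in, once; it reports no verdict.
Trained networks look in a picture, given as the dict that the camera call returned (one of the last four; its "shot" number tells which), for a name from the list of things; names that differ only in an ending like _2 or _b are one class to them, and where a whole thing is asked for, a point or a joint stands for the part that bears it (a point fixed in the world has none). Each returns a list of dicts, best first, with "conf" (0 to 1); they miss things now and then, are a little off and sometimes report something else, mostly with a low value. They report only what shows in the picture. A call takes as long as a camera call. They do not tell look-alikes from the thing itself.
- boxes_of(picture, query): "bbox" ([left, top, width, height] in pixels, round what is visible of it).
- silhouettes(picture, query): "mask" (480x640 bool, what is visible of it) and "bbox" ([left, top, width, height] in pixels, round what is visible of it).
The state is a dict: "clock": time; "qpos": joint angles; "joint_vel": joint speeds; "joint_efforts": joint torques, N m; "ee_pos": TCP position; "tcp_rot": TCP orientation; "wrist_force": force on the tool from outside, world axes, zero at the start; "torque": the same for the moment, N m; "opening": finger opening in m.
Only numpy, scipy, OpenCV 4.12 (cv2) and the standard library are available. Lean on these libraries where they do the work, as an engineer would, in place of code of your own. Each camera call takes 0.05 s, during which the arm holds its last target.

## Working session

There is one attempt and no reset: what is moved stays moved. The work goes in short steps, Python scripts to look and compute and a shell command to move; the robot and the scene stay as the last step left them, time stands still between calls to the robot, and variables do not carry over. Pictures are saved under pics/ and viewed, and the job is handed in when it is done.

```bash
mkdir -p pics; cat > h.py <<'E'
from plant import *
import numpy as np, cv2
from scipy.spatial.transform import Rotation as R
def K(p):
    f=240/np.tan(np.radians(p["vertical_fov"])/2); return f,p["cx"],p["cy"]
def ray(p,u,v):
    f,cx,cy=K(p); T=np.array(p["world_to_cam"]); d=T[:3,:3].T@np.array([(u-cx)/f,(v-cy)/f,1]); o=-T[:3,:3].T@T[:3,3]; return o,d/np.linalg.norm(d)
def proj(p,X):
    f,cx,cy=K(p); T=np.array(p["world_to_cam"]); c=T[:3,:3]@np.array(X)+T[:3,3]; return np.array([f*c[0]/c[2]+cx,f*c[1]/c[2]+cy])
def atz(p,u,v,z):
    o,d=ray(p,u,v); return o+d*(z-o[2])/d[2]
def save(p,n): cv2.imwrite(n,p["frame"][:,:,::-1])
E
python3 - <<'E'
from h import *
s=observe(); print(s)
for n in ("scene","top","wrist"):
    p=get_image(n); save(p,f"pics/{n}0.png"); print(n,{k:v for k,v in p.items() if k!="frame"})
    for q in ("blank","stand","rack","grip","pad"):
        print(q,[(np.round(b["bbox"]).tolist(),round(b["conf"],2)) for b in boxes_of(p,q)])
E
```

```text
{'clock': 0.0, 'qpos': array([ 1.09241628e+00,  4.91598780e-01,  1.55949197e+00,  2.91783720e-05,
        1.09170336e+00, -1.05596777e-01]), 'joint_vel': array([-0.00088033, -0.00061749,  0.00137679,  0.00049164, -0.001597  ,
       -0.00033715]), 'joint_efforts': array([ 1.44697657e-03, -6.18445444e+01, -2.61582685e+01, -8.75787600e-05,
        4.09709130e-03, -1.35700867e-05]), 'ee_pos': array([0.22748804, 0.58186617, 0.23068873]), 'tcp_rot': array([-5.82133872e-01, -3.08680947e+00,  1.79544300e-03]), 'wrist_force': array([-0.37401786,  0.51619156,  0.0051616 ]), 'torque': array([-0.02102057, -0.03400463, -0.00549935]), 'opening': 0.0850850209088921}
scene {'vertical_fov': 44.27993184757751, 'cx': 312.70069876876994, 'cy': 238.43572610743558, 'world_to_cam': array([[-0.3100348 ,  0.95044145,  0.02322632,  0.15390595],
       [ 0.58940074,  0.21131717, -0.77971265, -0.24224759],
       [-0.74597935, -0.22804845, -0.62570658,  1.61336275],
       [ 0.        ,  0.        ,  0.        ,  1.        ]]), 'shot': 1}
blank [([279.0, 197.0, 28.0, 47.0], 0.98), ([208.0, 196.0, 29.0, 39.0], 
[... 735 characters left out ...]
9.0, 175.0, 33.0, 26.0], 0.74)]
stand [([195.0, 208.0, 118.0, 75.0], 0.69)]
rack [([386.0, 176.0, 54.0, 121.0], 0.92)]
grip [([198.0, 226.0, 98.0, 36.0], 0.61)]
pad []
wrist {'vertical_fov': 65.46222298824566, 'cx': 318.19071577490587, 'cy': 240.41698917896102, 'hand_eye': array([[ 1.31837288e-03, -9.54517240e-01, -2.98152814e-01,
         7.62995867e-02],
       [ 9.99998976e-01,  1.09264790e-03,  9.23755397e-04,
        -1.06235210e-04],
       [-5.55964405e-04, -2.98153727e-01,  9.54517703e-01,
        -1.41989442e-01],
       [ 0.00000000e+00,  0.00000000e+00,  0.00000000e+00,
         1.00000000e+00]]), 'shot': 3}
blank []
stand [([81.0, 464.0, 33.0, 16.0], 0.69)]
rack []
grip []
pad []
```

View pics/scene0.png

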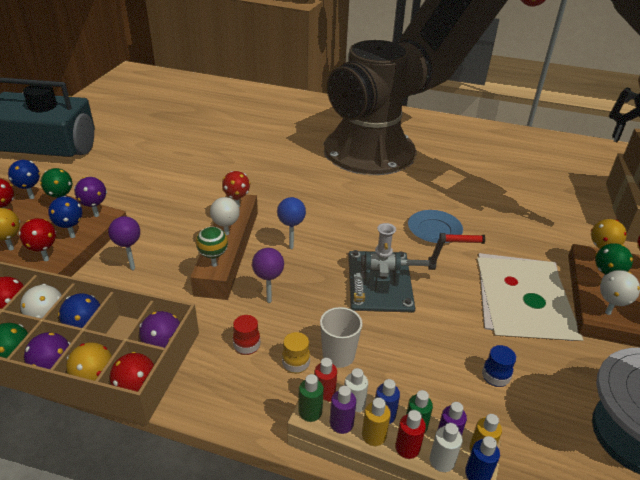

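View pics/top0.png

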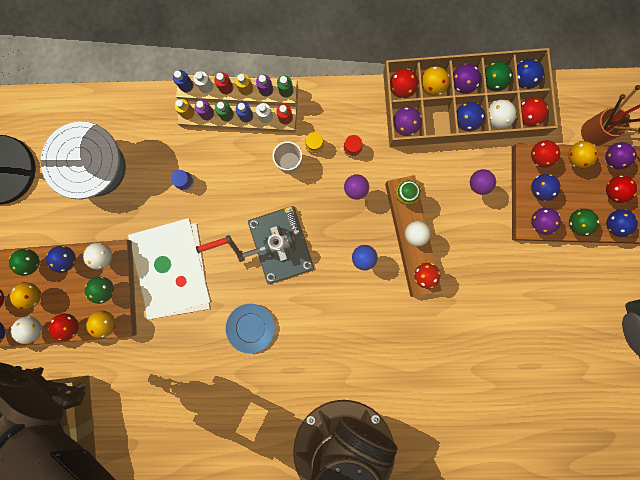

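View pics/wrist0.png

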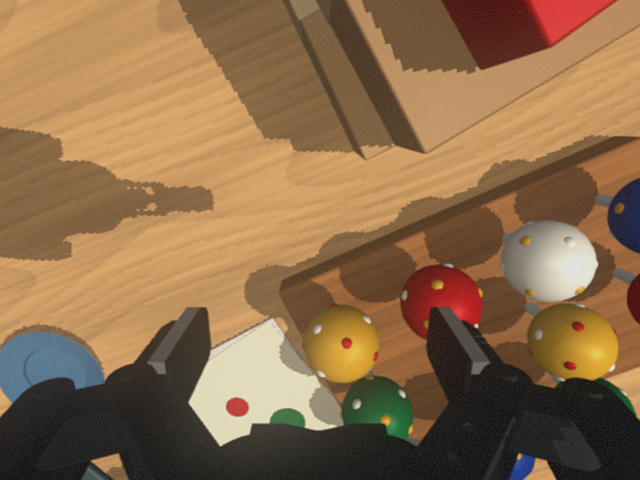

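```bash
python3 - <<'E'
from h import *
t=get_image("top"); s=get_image("scene")
def crop(p,x,y,w,h,k,n): cv2.imwrite(n,cv2.resize(p["frame"][y:y+h,x:x+w,::-1],None,fx=k,fy=k,interpolation=cv2.INTER_CUBIC))
crop(t,190,190,130,100,6,"pics/t_stand.png")
crop(s,340,215,150,100,5,"pics/s_stand.png")
a=cv2.resize(t["frame"][165:305,380:450],None,fx=4,fy=4,interpolation=cv2.INTER_CUBIC)
b=cv2.resize(s["frame"][160:300,180:315],None,fx=3.7,fy=4,interpolation=cv2.INTER_CUBIC)
cv2.imwrite("pics/rack.png",np.hstack([a,b])[:,:,::-1])
for p,n in ((t,'top'),(s,'scene')):
  for q in ("blank","red_bauble","green_bauble","rack"):
    for m in silhouettes(p,q):
        ys,xs=np.nonzero(m["mask"]); print(n,q,round(m["conf"],2),m["bbox"],xs.mean().round(1),ys.mean().round(1))
E
```

```text
top blank 0.95 [405.4, 219.3, 27.2, 25.6] 417.6 233.4
top blank 0.64 [351.3, 246.0, 25.4, 22.0] 364.1 257.4
top blank 0.64 [468.4, 170.6, 26.5, 26.8] 482.5 182.0
top blank 0.63 [343.7, 177.4, 27.3, 25.6] 356.2 186.9
top blank 0.57 [224.8, 300.6, 49.8, 52.5] 249.8 328.0
top red_bauble 0.93 [414.5, 260.6, 25.9, 29.9] 426.4 275.4
top red_bauble 0.44 [305.7, 127.8, 18.5, 26.2] 314.1 143.0
top green_bauble 0.69 [393.7, 180.8, 24.5, 23.4] 407.6 191.6
top rack 0.9 [385.5, 175.2, 53.4, 122.9] 409.5 236.8
top rack 0.3 [346.4, 138.1, 14.6, 16.2] 352.6 145.9
scene blank 0.93 [276.3, 196.1, 30.1, 52.7] 290.8 215.1
scene blank 0.84 [209.2, 197.8, 29.6, 35.8] 224.4 212.7
scene blank 0.63 [111.1, 217.7, 28.9, 53.4] 124.6 234.3
scene blank 0.6 [250.6, 249.0, 33.7, 55.7] 267.4 266.4
scene blank 0.46 [231.1, 312.7, 29.7, 41.9] 245.4 334.8
scene green_bauble 0.84 [195.3, 224.6, 35.8, 43.5] 211.4 242.9
scene green_bauble 0.32 [277.3, 327.4, 32.7, 44.0] 295.7 352.4
scene rack 0.85 [189.3, 196.6, 65.1, 103.0] 225.0 256.2
scene rack 0.6 [349.4, 222.5, 135.9, 88.6] 389.7 272.8
```

View pics/rack.png

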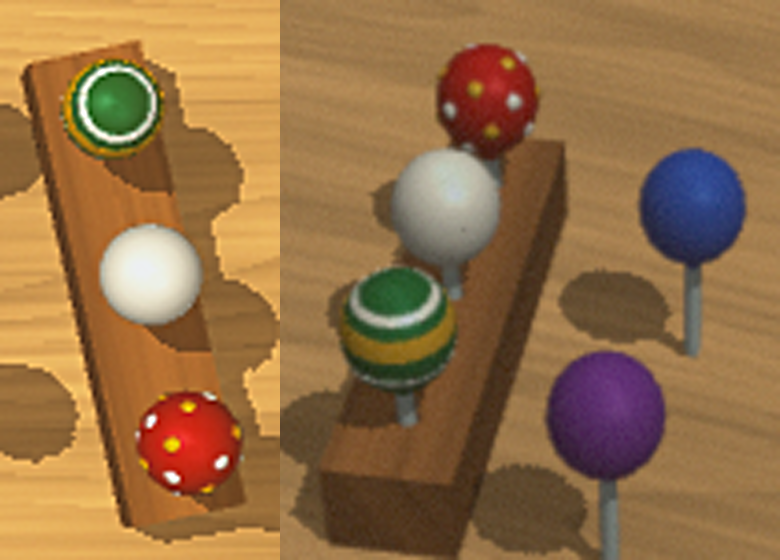

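View pics/t_stand.png

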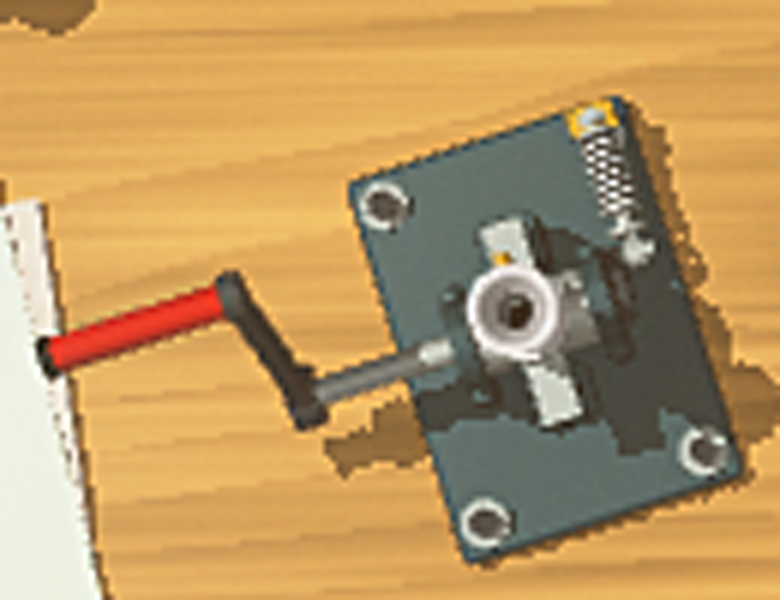

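View pics/s_stand.png

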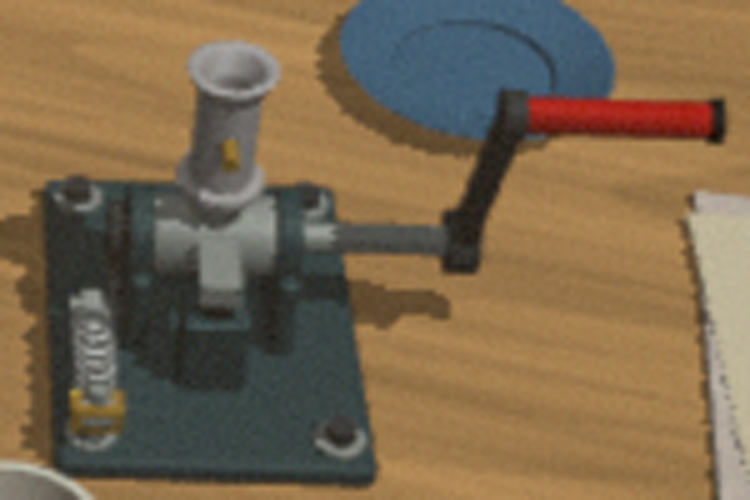

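```bash
python3 - <<'E'
from h import *
from scipy.optimize import least_squares
t=get_image("top"); s=get_image("scene")
def tri(uvt,uvs):
    o1,d1=ray(t,*uvt);o2,d2=ray(s,*uvs)
    A=np.c_[d1,-d2]; x=np.linalg.lstsq(A,o2-o1,rcond=None)[0]; a,b=o1+x[0]*d1,o2+x[1]*d2; return (a+b)/2,np.linalg.norm(a-b)
def ball(p,mask):
    f=mask; c,_=cv2.findContours(f,cv2.RETR_EXTERNAL,cv2.CHAIN_APPROX_NONE); c=max(c,key=cv2.contourArea); return cv2.minEnclosingCircle(c),cv2.contourArea(c)
def white(p,x,y,w,h):
    m=np.zeros((480,640),np.uint8); sub=p["frame"][y:y+h,x:x+w]; hsv=cv2.cvtColor(sub,cv2.COLOR_RGB2HSV)
    m[y:y+h,x:x+w]=((hsv[...,1]<70)&(hsv[...,2]>95)).astype(np.uint8)*255; return m
for p,b in ((t,(400,216,35,34)),(s,(204,192,38,38))):
    m=white(p,*b); (c,r),a=ball(p,m); M=cv2.moments(m,True); print("ball",c,r,a,M['m10']/M['m00'],M['m01']/M['m00'], atz(p,*c,0.104))
print("tri", tri((417.6,233.4),(224.5,212.3)))
for n,a,z in (("green",(408.3,191.2),.104),("white",(417.5,233.5),.104),("red",(427,275.5),.104)): print(n,atz(t,*a,z))
# stand
c=np.array([(352,185),(620,97),(742,470),(470,562)])/6+[190-.4,190-.4]
P=np.array([atz(t,*q,.012) for q in c]); print(P.round(4)); print(np.linalg.norm(P-np.roll(P,-1,0),axis=1), "base centre",P.mean(0))
xs=[P[0]-P[3],P[1]-P[2]]; ys=[P[0]-P[1],P[3]-P[2]]
print([np.degrees(np.arctan2(v[1],v[0])) for v in xs],[np.degrees(np.arctan2(-v[0],v[1])) for v in ys])
rt=np.array((513.5,311))/6+190-.4; rs=np.array((234,72))/5+[340-.4,215-.4]
print("rim",atz(t,*rt,.138),atz(s,*rs,.138),tri(rt,rs))
a=[np.array((45,357))/6+190-.4,np.array((228,296))/6+190-.4]
print("grip ends@.148",[atz(t,*q,.148) for q in a])
E
```

```text
ball (417.1538391113281, 233.1923065185547) 12.566204071044922 458.5 417.18825910931173 233.16801619433198 [ 0.52312279 -0.18175548  0.104     ]
ball (224.9871826171875, 209.7820587158203) 15.03669261932373 578.0 224.79872204472844 210.22683706070288 [ 0.51552048 -0.18497787  0.104     ]
tri (array([ 0.52266537, -0.18289009,  0.10307446]), np.float64(7.565797249870014e-05))
green [ 0.62269199 -0.16458734  0.104     ]
white [ 0.52238331 -0.18253568  0.104     ]
red [ 0.42413548 -0.20095684  0.104     ]
[[0.5718 0.2279 0.012 ]
 [0.6065 0.1142 0.012 ]
 [0.4485 0.0659 0.012 ]
 [0.4126 0.1802 0.012 ]]
[0.11888645 0.16522759 0.11974448 0.16618952] base centre [0.50985814 0.14706154 0.012     ]
[np.float64(16.70527003857887), np.float64(17.00005018301795)] [np.float64(16.949282204478205), np.float64(17.408863996819964)]
rim [0.50917611 0.1475453  0.138     ] [0.51049642 0.14747511 0.138     ] (array([0.50926683, 0.14747114, 0.13709666]), np.float64(0.0003396547347942704))
grip ends@.148 [array([0.49511614, 0.32431953, 0.148     ]), array([0.51667174, 0.25468415, 0.148     ])]
```

The plain white ball in the rack's middle hole is the one meant (top 417,233; scene 225,212). The look-alikes are blue (top 364,257) and purple (356,187 and 482,182), and the red and green ones in the rack are painted. The enlarged crop shows it plain white with no spots. In the top view the socket rim is at (275,241) and the red grip runs from (197,249) to (228,239). Triangulated, the ball is at z≈0.103 and the rim at z≈0.137, which matches the sizes given.

```bash
cat >> h.py <<'E'
def plan(xyz,jaw_deg=None):
    s=observe(); p=s["ee_pos"]; Rm=R.from_rotvec(s["tcp_rot"])
    print("clock",round(s["clock"],2),"tcp",p.round(4),"jaw",np.degrees(np.arctan2(Rm.as_matrix()[1,1],Rm.as_matrix()[0,1])).round(2),"z",Rm.as_matrix()[:,2].round(3),"F",s["wrist_force"].round(2),"open",round(s["opening"],4))
    tr=Rm.inv().apply(np.array(xyz)-p)/0.03
    if jaw_deg is None: dr=np.zeros(3)
    else:
        a=np.radians(jaw_deg); y=np.array([np.cos(a),np.sin(a),0]); z=np.array([0,0,-1.]); x=np.cross(y,z)
        T=R.from_matrix(np.c_[x,y,z]); dr=np.degrees((Rm.inv()*T).as_rotvec())/5
    print("travel",tr.round(3),"rot",dr.round(3),"dist",np.linalg.norm(tr)*30)
E
python3 -c "
from h import *
plan((.46,.30,.32),100)"
```

```text
clock 1.5 tcp [0.2276 0.5821 0.2313] jaw 68.64 z [ 0.  0. -1.] F [-0.13 -0.56  0.13] open 0.0853
travel [-10.639  -5.936  -2.956] rot [ 2.000e-03  1.000e-03 -6.272e+00] dist 376.09264231076986
```

```bash
python3 -m handwheel '[{"travel":[-3,-1.5,-2.96],"delta_rot":[0,0,-1],"fingers":85},{"travel":[-10.64,-5.94,-2.96],"delta_rot":[0,0,-6.27],"fingers":85},{"travel":[-10.64,-5.94,-2.96],"delta_rot":[0,0,-6.27],"fingers":85},{"travel":[-10.64,-5.94,-2.96],"delta_rot":[0,0,-6.27],"fingers":85},{"travel":[-10.64,-5.94,-2.96],"delta_rot":[0,0,-6.27],"fingers":85},{"travel":[-10.64,-5.94,-2.96],"delta_rot":[0,0,-6.27],"fingers":85},{"travel":[-10.64,-5.94,-2.96],"delta_rot":[0,0,-6.27],"fingers":85},{"travel":[-10.64,-5.94,-2.96],"delta_rot":[0,0,-6.27],"fingers":85},{"travel":[-10.64,-5.94,-2.96],"delta_rot":[0,0,-6.27],"fingers":85}]' 30; python3 -c "
from h import *
plan((.5225,-.182,.26),100)"
```

```text
clock: 2.4
ee_pos: [0.4627, 0.2968, 0.3209]
tcp_rot: [-0.267, 3.128, -0.0]
wrist_force: [0.1, 0.7, 0.1]
opening: 0.085
clock 2.4 tcp [0.4627 0.2968 0.3209] jaw 99.74 z [ 0.002  0.    -1.   ] F [0.11 0.72 0.15] open 0.085
travel [  0.739 -16.065   2.033] rot [-0.002  0.022 -0.052] dist 486.31066464725865
```

```bash
python3 -m handwheel '[{"travel":[0.74,-16.07,1.0],"delta_rot":[0,0,0],"fingers":85},{"travel":[0.74,-16.07,1.0],"delta_rot":[0,0,0],"fingers":85},{"travel":[0.74,-16.07,1.0],"delta_rot":[0,0,0],"fingers":85},{"travel":[0.74,-16.07,1.0],"delta_rot":[0,0,0],"fingers":85},{"travel":[0.74,-16.07,1.0],"delta_rot":[0,0,0],"fingers":85},{"travel":[0.74,-16.07,1.0],"delta_rot":[0,0,0],"fingers":85},{"travel":[0.74,-16.07,1.0],"delta_rot":[0,0,0],"fingers":85},{"travel":[0.74,-16.07,2.0],"delta_rot":[0,0,0],"fingers":85},{"travel":[0.74,-16.07,2.0],"delta_rot":[0,0,0],"fingers":85},{"travel":[0.74,-16.07,2.0],"delta_rot":[0,0,0],"fingers":85},{"travel":[0.74,-16.07,2.0],"delta_rot":[0,0,0],"fingers":85},{"travel":[0.74,-16.07,2.0],"delta_rot":[0,0,0],"fingers":85}]' 30; python3 - <<'E'
from h import *
plan((.5225,-.182,.0785),100)
s=observe(); p=get_image("wrist"); save(p,"pics/w1.png")
T=np.eye(4);T[:3,:3]=R.from_rotvec(s["tcp_rot"]).as_matrix();T[:3,3]=s["ee_pos"]
p["world_to_cam"]=np.linalg.inv(T@np.array(p["hand_eye"]))
print(proj(p,(.5225,-.182,.104)))
hsv=cv2.cvtColor(p["frame"],cv2.COLOR_RGB2HSV); m=((hsv[...,1]<70)&(hsv[...,2]>105)).astype(np.uint8)*255
c,_=cv2.findContours(m,cv2.RETR_EXTERNAL,cv2.CHAIN_APPROX_NONE)
for k in c:
    if cv2.contourArea(k)>1500: print(cv2.minEnclosingCircle(k),cv2.fitEllipse(k),atz(p,*cv2.fitEllipse(k)[0],.104))
E
```

```text
clock: 3.6
ee_pos: [0.5224, -0.1822, 0.2604]
tcp_rot: [-0.265, 3.129, 0.001]
wrist_force: [0.3, 0.7, 0.0]
opening: 0.085
clock 3.6 tcp [ 0.5224 -0.1822  0.2604] jaw 99.66 z [ 0.001  0.001 -1.   ] F [0.27 0.7  0.02] open 0.085
travel [1.000e-03 1.000e-03 6.064e+00] rot [ 0.009  0.012 -0.068] dist 181.91634271507112
[317.99759875 220.74466649]
((320.0, 339.5), 27.11559295654297) ((319.8604431152344, 339.9842224121094), (45.92924880981445, 53.374420166015625), 88.70124816894531) [ 0.63294902 -0.16133574  0.104     ]
((317.3699645996094, 221.57908630371094), 36.26814270019531) ((317.49664306640625, 221.53958129882812), (70.95524597167969, 71.70006561279297), 134.43069458007812) [ 0.52323558 -0.18229285  0.104     ]
((604.50341796875, 177.82460021972656), 37.953125) ((607.4569091796875, 180.21034240722656), (36.91425323486328, 76.37991333007812), 88.74828338623047) [0.45064875 0.04000605 0.104     ]
```

View pics/w1.png

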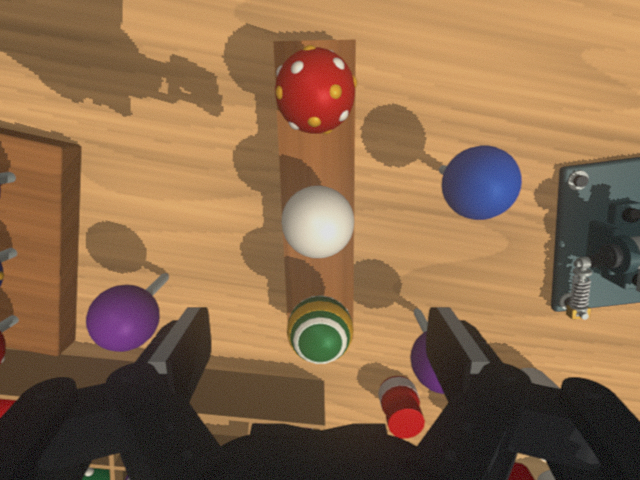

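The wrist view shows the white ball centred at (317,221) between the open jaws. It agrees with the other cameras to 1 mm, so I'm descending.

```bash
python3 -m handwheel '[{"travel":[-0.01,0,1.3],"delta_rot":[0,0,-0.07],"fingers":85},{"travel":[-0.01,0,2.6],"delta_rot":[0,0,-0.07],"fingers":85},{"travel":[-0.01,0,3.7],"delta_rot":[0,0,-0.07],"fingers":85},{"travel":[-0.01,0,4.7],"delta_rot":[0,0,-0.07],"fingers":85},{"travel":[-0.01,0,5.5],"delta_rot":[0,0,-0.07],"fingers":85},{"travel":[-0.01,0,6.06],"delta_rot":[0,0,-0.07],"fingers":85},{"travel":[-0.01,0,6.06],"delta_rot":[0,0,-0.07],"fingers":85},{"travel":[-0.01,0,6.06],"delta_rot":[0,0,-0.07],"fingers":85}]' 30; python3 - <<'E'
from h import *
plan((.523,-.1822,.0785),100)
p=get_image("wrist"); save(p,"pics/w2.png")
E
```

```text
clock: 4.45
ee_pos: [0.5235, -0.1803, 0.0799]
tcp_rot: [-0.278, 3.127, 0.0]
wrist_force: [-0.3, -0.2, -0.4]
opening: 0.0851
clock 4.45 tcp [ 0.5235 -0.1803  0.0799] jaw 100.17 z [ 0.002  0.    -1.   ] F [-0.35 -0.24 -0.38] open 0.0851
travel [ 0.028 -0.059  0.048] rot [0.001 0.025 0.034] dist 2.418860867146915
```

View pics/w2.png

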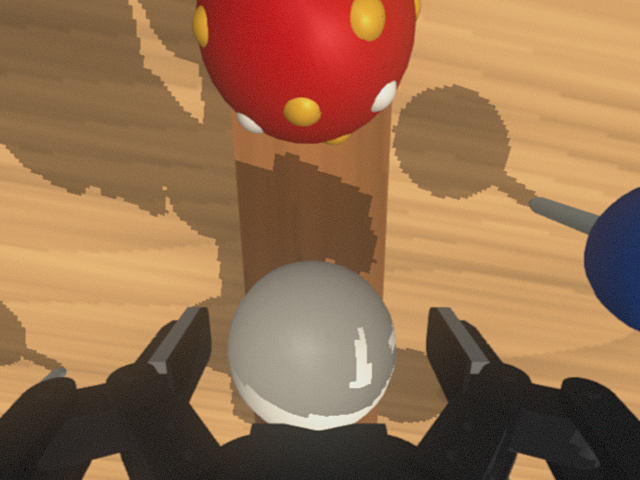

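```bash
python3 -m handwheel '[{"travel":[0.03,-0.06,0.05],"delta_rot":[0,0,0],"fingers":85},{"travel":[0.03,-0.06,0.05],"delta_rot":[0,0,0],"fingers":75},{"travel":[0.03,-0.06,0.05],"delta_rot":[0,0,0],"fingers":68},{"travel":[0.03,-0.06,0.05],"delta_rot":[0,0,0],"fingers":50},{"travel":[0.03,-0.06,0.05],"delta_rot":[0,0,0],"fingers":50},{"travel":[0.03,-0.06,0.05],"delta_rot":[0,0,0],"fingers":50},{"travel":[0.03,-0.06,0.05],"delta_rot":[0,0,0],"fingers":50},{"travel":[0.03,-0.06,0.05],"delta_rot":[0,0,0],"fingers":50}]' 28; python3 - <<'E'
from h import *
plan((.523,-.1822,.22),100)
p=get_image("wrist"); save(p,"pics/w3.png")
E
```

```text
clock: 5.3
ee_pos: [0.5234, -0.1826, 0.0794]
tcp_rot: [-0.277, 3.125, -0.001]
wrist_force: [-0.0, 0.9, 4.8]
opening: 0.0585
clock 5.3 tcp [ 0.5234 -0.1826  0.0794] jaw 100.15 z [ 0.004 -0.    -1.   ] F [-0.01  0.87  4.82] open 0.0585
travel [-0.008  0.012 -4.688] rot [-0.011  0.043  0.029] dist 140.63185749345683
```

View pics/w3.png

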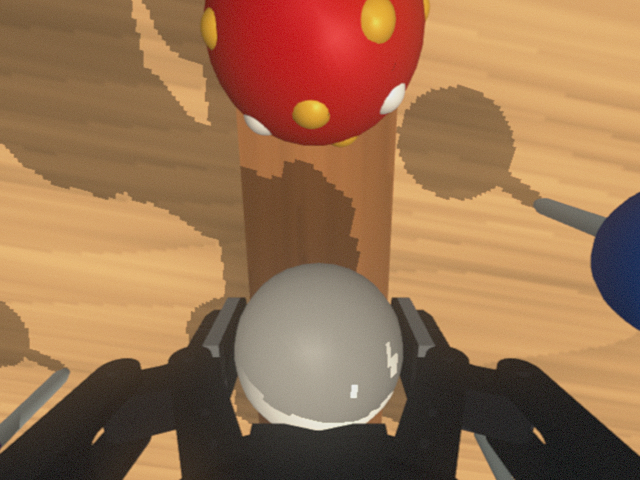

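```bash
python3 -m handwheel '[{"travel":[0,0,-0.2],"delta_rot":[0,0,0],"fingers":50},{"travel":[0,0,-0.6],"delta_rot":[0,0,0],"fingers":50},{"travel":[0,0,-1.1],"delta_rot":[0,0,0],"fingers":50},{"travel":[0,0,-1.7],"delta_rot":[0,0,0],"fingers":50},{"travel":[0,0,-2.4],"delta_rot":[0,0,0],"fingers":50},{"travel":[0,0,-3.2],"delta_rot":[0,0,0],"fingers":50},{"travel":[0,0,-4.2],"delta_rot":[0,0,0],"fingers":50},{"travel":[0,0,-5.2],"delta_rot":[0,0,0],"fingers":50},{"travel":[0,0,-5.7],"delta_rot":[0,0,0],"fingers":50},{"travel":[0,0,-5.7],"delta_rot":[0,0,0],"fingers":50}]' 28; python3 - <<'E'
from h import *
plan((.5095,.1473,.25),107)
p=get_image("wrist"); save(p,"pics/w4.png")
p=get_image("scene"); cv2.imwrite("pics/s4.png",cv2.resize(p["frame"][130:310,140:380,::-1],None,fx=3,fy=3))
E
```

```text
clock: 6.35
ee_pos: [0.5232, -0.1829, 0.2533]
tcp_rot: [-0.277, 3.122, -0.005]
wrist_force: [-0.6, 0.4, 0.7]
opening: 0.0588
clock 6.35 tcp [ 0.5232 -0.1829  0.2533] jaw 100.14 z [ 0.008 -0.002 -1.   ] F [-0.55  0.38  0.66] open 0.0588
travel [-1.488 10.914  0.08 ] rot [-0.048  0.083 -1.371] dist 330.4500637267263
```

View pics/w4.png

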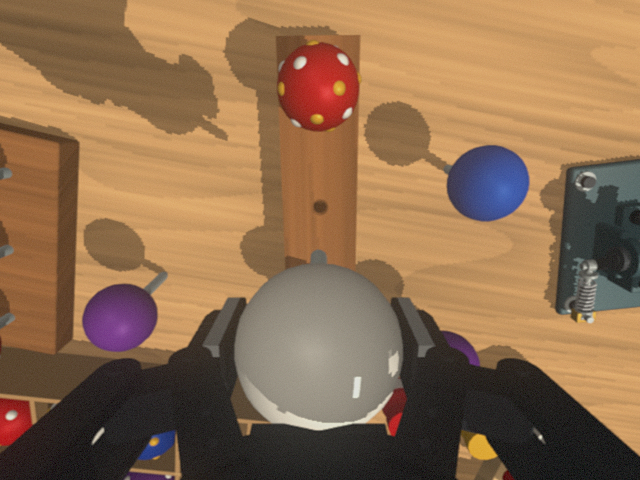

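View pics/s4.png

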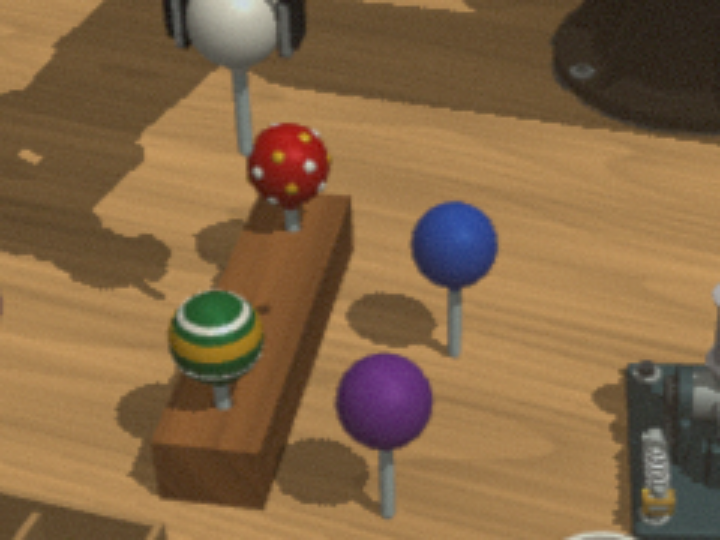

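The bauble is held with the stem straight down, and the middle rack hole at (320,207) is empty. I'm carrying it over to the stand.

```bash
python3 -m handwheel '[{"travel":[-0.1,0.8,0],"delta_rot":[-0.05,0.08,-0.3],"fingers":50},{"travel":[-0.3,2.2,0.08],"delta_rot":[-0.05,0.08,-0.6],"fingers":50},{"travel":[-0.51,3.7,0.08],"delta_rot":[-0.05,0.08,-1.0],"fingers":50},{"travel":[-0.71,5.2,0.08],"delta_rot":[-0.05,0.08,-1.37],"fingers":50},{"travel":[-0.91,6.7,0.08],"delta_rot":[-0.05,0.08,-1.37],"fingers":50},{"travel":[-1.12,8.2,0.08],"delta_rot":[-0.05,0.08,-1.37],"fingers":50},{"travel":[-1.3,9.5,0.08],"delta_rot":[-0.05,0.08,-1.37],"fingers":50},{"travel":[-1.43,10.5,0.08],"delta_rot":[-0.05,0.08,-1.37],"fingers":50},{"travel":[-1.49,10.91,0.08],"delta_rot":[-0.05,0.08,-1.37],"fingers":50},{"travel":[-1.49,10.91,0.08],"delta_rot":[-0.05,0.08,-1.37],"fingers":50},{"travel":[-1.49,10.91,0.08],"delta_rot":[-0.05,0.08,-1.37],"fingers":50},{"travel":[-1.49,10.91,0.08],"delta_rot":[-0.05,0.08,-1.37],"fingers":50}]'; python3 - <<'E'
from h import *
plan((.5095,.1473,.21),107)
p=get_image("wrist"); save(p,"pics/w5.png")
p=get_image("scene"); cv2.imwrite("pics/s5.png",cv2.resize(p["frame"][150:310,320:500,::-1],None,fx=4,fy=3.7))
print(proj(p,(.5095,.1473,.138)),proj(p,(.5095,.1473,.17)))
E
```

```text
clock: 7.65
ee_pos: [0.5089, 0.1463, 0.2476]
tcp_rot: [0.461, -3.104, -0.004]
wrist_force: [-0.1, -0.2, -0.1]
opening: 0.0585
clock 7.65 tcp [0.5089 0.1463 0.2476] jaw 106.91 z [-0.004  0.002 -1.   ] F [-0.13 -0.21 -0.12] open 0.0585
travel [-0.032  0.021  1.253] rot [ 0.036 -0.04  -0.017] dist 37.592876584645154
[386.42364502 228.67587647] [388.17476331 215.03573751]
```

View pics/w5.png

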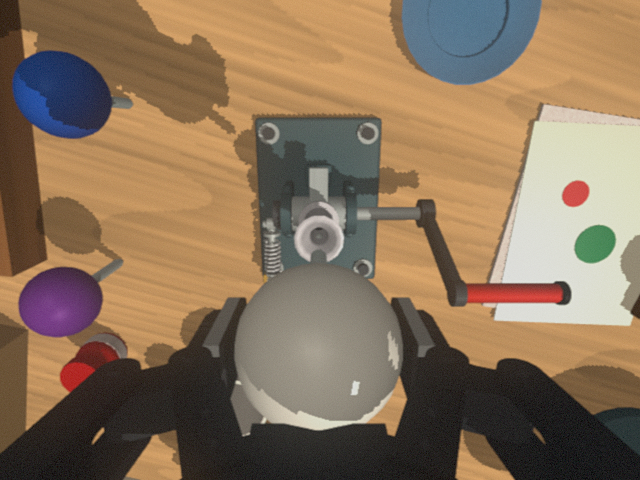

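View pics/s5.png

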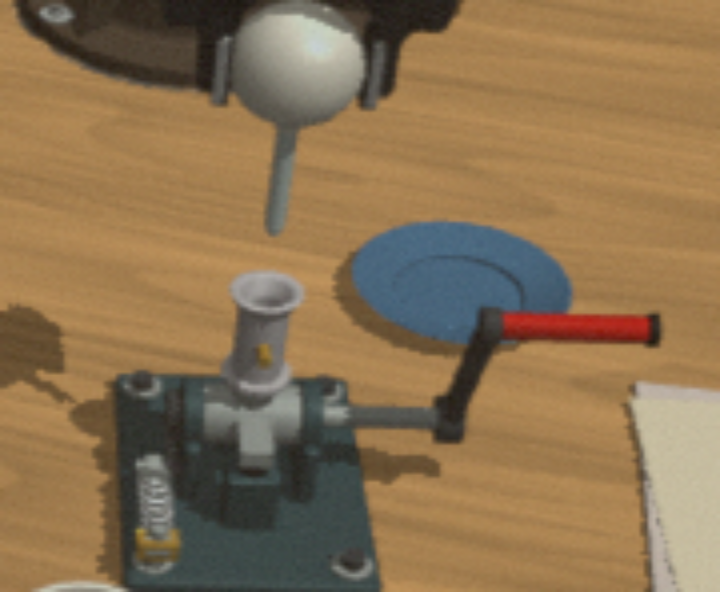

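```bash
python3 - <<'E'
from h import *
s=observe(); p=get_image("wrist")
T=np.eye(4);T[:3,:3]=R.from_rotvec(s["tcp_rot"]).as_matrix();T[:3,3]=s["ee_pos"]
p["world_to_cam"]=np.linalg.inv(T@np.array(p["hand_eye"]))
print("pred rim",proj(p,(.5095,.1473,.138)),"bore mid",proj(p,(.5095,.1473,.128)),"tip",proj(p,s["ee_pos"]-[0,0,.0744]))
cv2.imwrite("pics/w5c.png",cv2.resize(p["frame"][190:290,260:380,::-1],None,fx=6,fy=6,interpolation=cv2.INTER_CUBIC))
q=get_image("scene"); print("scene tip",proj(q,s["ee_pos"]-[0,0,.0744]),"ball",proj(q,s["ee_pos"]+[0,0,.0246]))
E
```

```text
pred rim [318.34082017 238.63982147] bore mid [318.28558085 234.65831023] tip [317.52474126 254.2357953 ]
scene tip [387.98235157 213.32014   ] ball [393.8275199  167.59651673]
```

View pics/w5c.png

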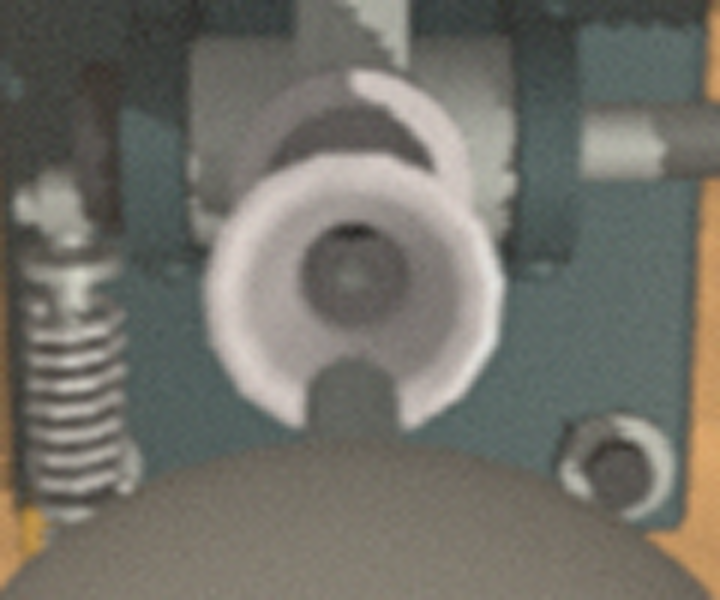

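The wrist crop shows the rim centred at about (319,239) and the stem tip at about (319,255). Both are within about 1 mm of my model, so I'm descending into the mouth.

```bash
python3 -m handwheel '[{"travel":[-0.03,0.02,0.3],"delta_rot":[0.04,-0.04,0],"fingers":50},{"travel":[-0.03,0.02,0.7],"delta_rot":[0.04,-0.04,0],"fingers":50},{"travel":[-0.03,0.02,1.0],"delta_rot":[0.04,-0.04,0],"fingers":50},{"travel":[-0.03,0.02,1.25],"delta_rot":[0.04,-0.04,0],"fingers":50},{"travel":[-0.03,0.02,1.25],"delta_rot":[0.04,-0.04,0],"fingers":50},{"travel":[-0.03,0.02,1.25],"delta_rot":[0.04,-0.04,0],"fingers":50}]'; python3 - <<'E'
from h import *
plan((.5095,.1473,.185),107)
E
```

```text
clock: 8.45
ee_pos: [0.5096, 0.1477, 0.2102]
tcp_rot: [-0.462, 3.107, -0.0]
wrist_force: [0.4, -0.3, -1.0]
opening: 0.0582
clock 8.45 tcp [0.5096 0.1477 0.2102] jaw 106.92 z [ 0. -0. -1.] F [ 0.38 -0.29 -1.04] open 0.0582
travel [ 0.006 -0.013  0.84 ] rot [-0.003  0.003 -0.015] dist 25.194603370567656
```

```bash
python3 -m handwheel '[{"travel":[0,-0.01,0.13],"delta_rot":[0,0,0],"fingers":50},{"travel":[0,-0.01,0.26],"delta_rot":[0,0,0],"fingers":50},{"travel":[0,-0.01,0.4],"delta_rot":[0,0,0],"fingers":50},{"travel":[0,-0.01,0.53],"delta_rot":[0,0,0],"fingers":50},{"travel":[0,-0.01,0.66],"delta_rot":[0,0,0],"fingers":50},{"travel":[0,-0.01,0.78],"delta_rot":[0,0,0],"fingers":50},{"travel":[0,-0.01,0.78],"delta_rot":[0,0,0],"fingers":50}]'; python3 - <<'E'
from h import *
plan((.5095,.1473,.172),107)
p=get_image("scene"); cv2.imwrite("pics/s6.png",cv2.resize(p["frame"][150:310,320:500,::-1],None,fx=4,fy=3.7))
E
```

```text
clock: 9.15
ee_pos: [0.5095, 0.1474, 0.1863]
tcp_rot: [0.462, -3.107, 0.0]
wrist_force: [-0.2, -0.2, -0.4]
opening: 0.0591
clock 9.15 tcp [0.5095 0.1474 0.1863] jaw 106.92 z [-0. -0. -1.] F [-0.19 -0.23 -0.43] open 0.0591
travel [-0.    -0.004  0.476] rot [-0.002 -0.006 -0.015] dist 14.278153786886312
```

View pics/s6.png

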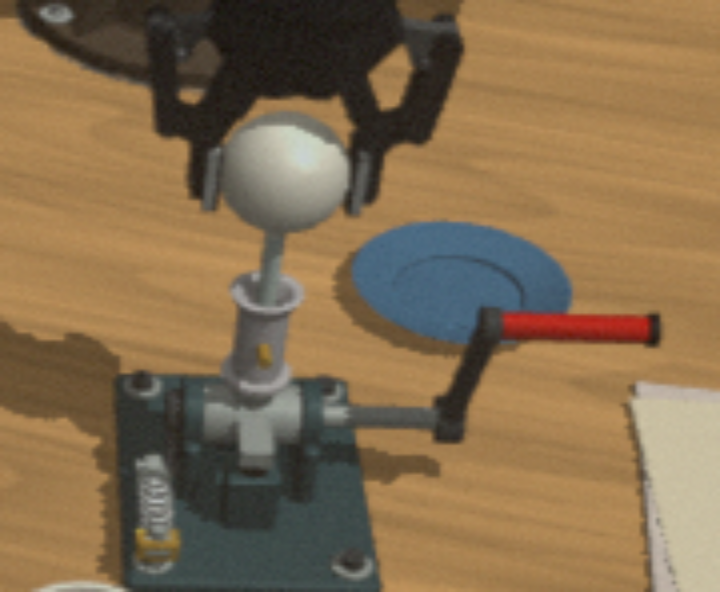

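The stem is in the socket with no side force. Next comes the catch zone; I expect the pad at TCP z≈0.164.

```bash
for i in 1; do python3 -m handwheel '[{"travel":[0,0,0.1],"delta_rot":[0,0,0],"fingers":50},{"travel":[0,0,0.2],"delta_rot":[0,0,0],"fingers":50},{"travel":[0,0,0.3],"delta_rot":[0,0,0],"fingers":50},{"travel":[0,0,0.4],"delta_rot":[0,0,0],"fingers":50}]'; done
python3 -m handwheel '[{"travel":[0,0,0.05],"delta_rot":[0,0,0],"fingers":50},{"travel":[0,0,0.1],"delta_rot":[0,0,0],"fingers":50}]'
```

```text
clock: 9.6
ee_pos: [0.5097, 0.1474, 0.1745]
tcp_rot: [-0.462, 3.107, -0.0]
wrist_force: [-0.1, -0.6, 3.1]
opening: 0.0587
clock: 9.8
ee_pos: [0.5098, 0.1474, 0.1714]
tcp_rot: [-0.462, 3.107, -0.0]
wrist_force: [-0.9, -0.5, 2.1]
opening: 0.059
```

```bash
python3 -m handwheel '[{"travel":[0,0,0.05],"delta_rot":[0,0,0],"fingers":50},{"travel":[0,0,0.1],"delta_rot":[0,0,0],"fingers":50}]' | grep -E 'pos|force'
python3 -m handwheel '[{"travel":[0,0,0.05],"delta_rot":[0,0,0],"fingers":50}]'| grep -E 'pos|force'
python3 -m handwheel '[{"travel":[0,0,0.05],"delta_rot":[0,0,0],"fingers":50}]'| grep -E 'pos|force'
```

```text
ee_pos: [0.5098, 0.1474, 0.1684]
wrist_force: [0.0, 0.5, 2.0]
ee_pos: [0.5098, 0.1474, 0.1668]
wrist_force: [-0.6, -0.7, 2.1]
ee_pos: [0.5097, 0.1474, 0.1651]
wrist_force: [-0.8, -0.6, 1.3]
```

```bash
python3 -m handwheel '[{"travel":[0,0,0.02],"delta_rot":[0,0,0],"fingers":50}]' | grep -E 'pos|force'
python3 -m handwheel '[{"travel":[0,0,0.02],"delta_rot":[0,0,0],"fingers":50}]'| grep -E 'pos|force'
```

```text
ee_pos: [0.5097, 0.1474, 0.1643]
wrist_force: [0.6, -0.0, 4.4]
ee_pos: [0.51, 0.1475, 0.1641]
wrist_force: [-0.6, 0.0, 9.8]
```

```bash
python3 -m handwheel '[{"travel":[0,0,0.02],"delta_rot":[0,0,0],"fingers":50}]' | grep -E 'pos|force'
```

```text
ee_pos: [0.5104, 0.1476, 0.164]
wrist_force: [-1.1, 0.1, 8.7]
```

```bash
python3 -m handwheel '[{"travel":[0.02,0,0.04],"delta_rot":[0,0,0],"fingers":50}]' | grep -E 'pos|force|open'; python3 -c "
from h import *
plan((.5095,.1473,.164),107)"
```

```text
ee_pos: [0.5106, 0.1476, 0.1638]
wrist_force: [-1.1, -0.3, 15.3]
opening: 0.0586
clock 10.6 tcp [0.5106 0.1476 0.1638] jaw 106.92 z [ 0.005  0.001 -1.   ] F [-1.06 -0.34 15.27] open 0.0586
travel [ 0.038  0.001 -0.008] rot [-0.008  0.056 -0.016] dist 1.1676440598254427
```

```bash
python3 -m handwheel '[{"travel":[0.02,0,0.035],"delta_rot":[0,0,0],"fingers":50}]' | grep -E 'pos|force|open'; python3 -m handwheel '[{"travel":[0.02,0,0.035],"delta_rot":[0,0,0],"fingers":50},{"travel":[0.02,0,0.035],"delta_rot":[0,0,0],"fingers":50},{"travel":[0.02,0,0.035],"delta_rot":[0,0,0],"fingers":50}]' | grep -E 'pos|force|open'
```

```text
ee_pos: [0.5108, 0.1477, 0.1638]
wrist_force: [-0.6, -0.5, 13.1]
opening: 0.0586
ee_pos: [0.5109, 0.1477, 0.1638]
wrist_force: [-1.6, 0.9, 12.0]
opening: 0.0584
```

Pressed at 12–15 N for about 0.5 s at the expected height (tip ≈ 0.089). I'm releasing while still leaning down lightly.

```bash
python3 -m handwheel '[{"travel":[0.02,0,0.02],"delta_rot":[0,0,0],"fingers":64},{"travel":[0.02,0,0.0],"delta_rot":[0,0,0],"fingers":75},{"travel":[0.02,0,0],"delta_rot":[0,0,0],"fingers":85},{"travel":[0.02,0,0],"delta_rot":[0,0,0],"fingers":85},{"travel":[0.02,0,0],"delta_rot":[0,0,0],"fingers":85}]'; python3 - <<'E'
from h import *
plan((.5095,.1473,.27),107)
p=get_image("scene"); cv2.imwrite("pics/s7.png",cv2.resize(p["frame"][150:310,320:500,::-1],None,fx=4,fy=3.7))
p=get_image("wrist"); save(p,"pics/w7.png")
E
```

```text
clock: 11.5
ee_pos: [0.5102, 0.1476, 0.1636]
tcp_rot: [-0.461, 3.098, 0.001]
wrist_force: [-1.0, -0.8, -0.6]
opening: 0.0853
clock 11.5 tcp [0.5102 0.1476 0.1636] jaw 106.91 z [ 0.009  0.002 -1.   ] F [-0.98 -0.84 -0.6 ] open 0.0853
travel [-0.008 -0.004 -3.546] rot [-0.011  0.11  -0.017] dist 106.37736402194736
```

View pics/s7.png

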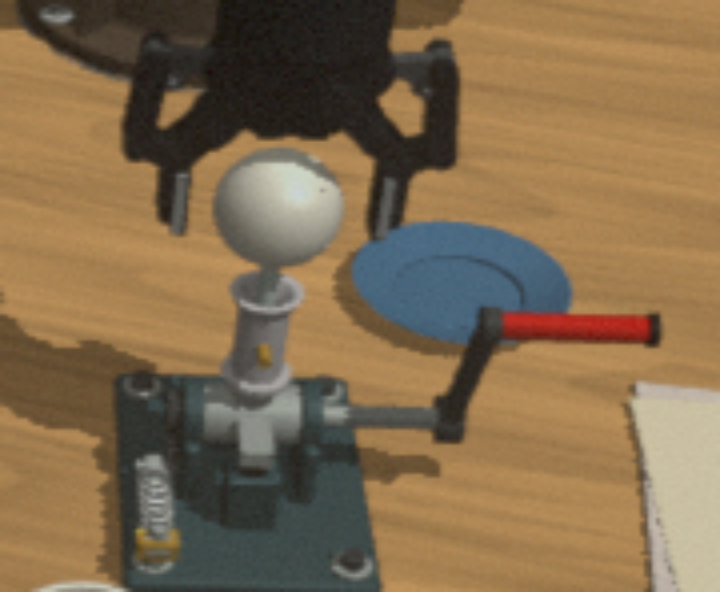

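View pics/w7.png

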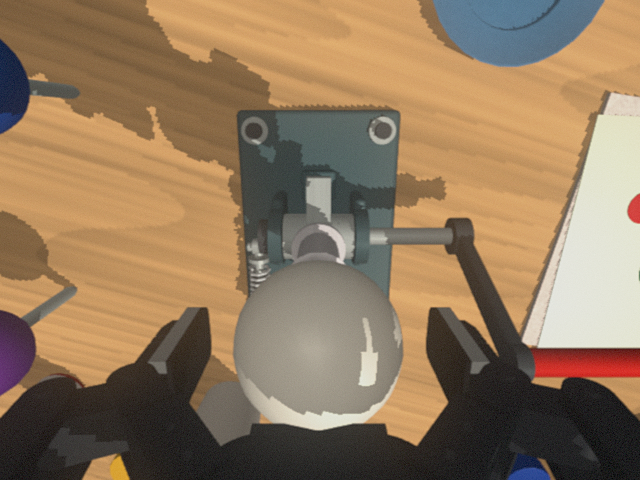

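```bash
python3 -m handwheel '[{"travel":[-0.01,0,-0.3],"delta_rot":[0,0.1,0],"fingers":85},{"travel":[-0.01,0,-0.9],"delta_rot":[0,0.1,0],"fingers":85},{"travel":[-0.01,0,-1.6],"delta_rot":[0,0.1,0],"fingers":85},{"travel":[-0.01,0,-2.5],"delta_rot":[0,0.1,0],"fingers":85},{"travel":[-0.01,0,-3.4],"delta_rot":[0,0.1,0],"fingers":85},{"travel":[-0.01,0,-3.9],"delta_rot":[0,0.1,0],"fingers":85},{"travel":[-0.01,0,-3.9],"delta_rot":[0,0.1,0],"fingers":85}]'; python3 - <<'E'
from h import *
plan((.5327,.3008,.27),107)
p=get_image("scene"); t=get_image("top")
for q,b in ((p,(370,185,40,45)),(t,(255,220,45,45))):
    x,y,w,h=b; hsv=cv2.cvtColor(q["frame"][y:y+h,x:x+w],cv2.COLOR_RGB2HSV)
    print("pred ball",proj(q,(.5095,.1473,.189)))
cv2.imwrite("pics/s8.png",cv2.resize(p["frame"][170:320,340:500,::-1],None,fx=4,fy=4))
cv2.imwrite("pics/t8.png",cv2.resize(t["frame"][190:290,190:320,::-1],None,fx=5,fy=5))
for q in (p,t):
    for b in boxes_of(q,"blank")[:5]: print(b["conf"],np.round(b["bbox"],1))
E
```

```text
clock: 12.3
ee_pos: [0.51, 0.1475, 0.2825]
tcp_rot: [-0.461, 3.103, -0.001]
wrist_force: [0.1, -0.4, 0.9]
opening: 0.0851
clock 12.3 tcp [0.51   0.1475 0.2825] jaw 106.92 z [ 0.005 -0.    -1.   ] F [ 0.05 -0.39  0.9 ] open 0.0851
travel [-2.209  4.669  0.42 ] rot [-0.017  0.053 -0.017] dist 155.4609896856763
pred ball [389.24517006 206.69792453]
pred ball [272.88272571 239.87682652]
0.85 [253.4 250.4  31.2  54.3]
0.76 [372.6 189.8  34.6  44.2]
0.76 [113.  219.8  27.6  51.9]
0.74 [276.4 195.1  29.7  50.9]
0.68 [407.1 210.9  55.6  29.9]
0.98 [471.2 172.7  25.3  27.7]
0.78 [355.5 242.5  20.1  27.4]
0.68 [340.4 177.2  31.1  26.7]
```

View pics/s8.png

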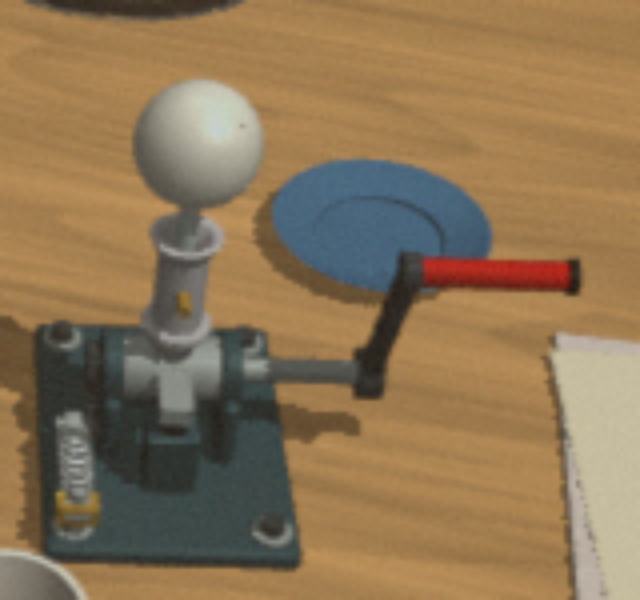

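View pics/t8.png

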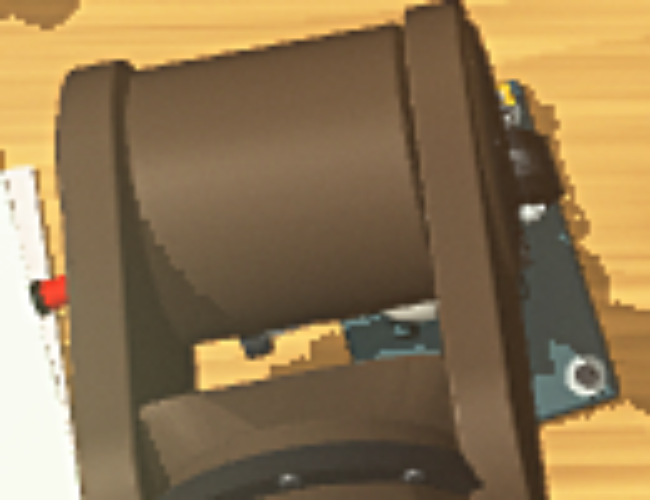

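```bash
cat > fit.py <<'E'
from h import *
from scipy.optimize import least_squares
def fitball(p,frame,c0,r0=15):
    # radial edge search on gray/sat
    lab=cv2.cvtColor(frame,cv2.COLOR_RGB2LAB).astype(float); lab=cv2.resize(lab,None,fx=4,fy=4,interpolation=cv2.INTER_CUBIC)
    b=cv2.GaussianBlur(lab[...,2],(0,0),2)  # b channel: wood yellow vs white
    pts=[]
    for a in np.radians(np.arange(0,360,4)):
        if 60<np.degrees(a)<130: continue   # stem/own shadow below
        rr=np.arange(r0-5,r0+5,.1); u=c0[0]+rr*np.cos(a); v=c0[1]+rr*np.sin(a)
        val=cv2.remap(b.astype(np.float32),((u+.5)*4-.5).astype(np.float32)[None],((v+.5)*4-.5).astype(np.float32)[None],cv2.INTER_LINEAR)[0]
        g=np.gradient(val); k=g.argmax(); pts.append((u[k],v[k]))
    pts=np.array(pts)
    f=lambda q:np.hypot(pts[:,0]-q[0],pts[:,1]-q[1])-q[2]
    r=least_squares(f,[*c0,r0],loss="soft_l1",f_scale=.3); return r.x,np.abs(r.fun).mean()
E
python3 - <<'E'
from fit import *
p=get_image("scene"); save(p,"pics/s9.png")
f0=cv2.imread("pics/scene0.png")[:,:,::-1].copy()
print("rack",fitball(p,f0,(224.7,211.5)),"pred",proj(p,(.523,-.1823,.104)))
print("sock",fitball(p,p["frame"].copy(),(389.2,205.8)),"pred",proj(p,(.5095,.1473,.189)))
E
```

```text
rack (array([224.55057061, 210.97958007,  15.01931819]), np.float64(0.6828032413267433)) pred [224.64584321 212.07994947]
sock (array([389.15743994, 205.59481582,  16.35632351]), np.float64(0.0940922779877955)) pred [389.24517006 206.69792453]
```

The scene camera reads 1.1 px high for the ball in the rack and for the ball in the socket alike. So it's a camera bias, and the bauble is seated at home height. Next is the lever.

```bash
python3 -m handwheel '[{"travel":[-0.6,1.2,0],"delta_rot":[0,0.05,0],"fingers":85},{"travel":[-1.2,2.6,0],"delta_rot":[0,0.05,0],"fingers":40},{"travel":[-1.8,3.8,0.2],"delta_rot":[0,0.05,0],"fingers":0},{"travel":[-2.21,4.67,0.42],"delta_rot":[0,0.05,0],"fingers":0},{"travel":[-2.21,4.67,0.42],"delta_rot":[0,0.05,0],"fingers":0},{"travel":[-2.21,4.67,0.42],"delta_rot":[0,0.05,0],"fingers":0},{"travel":[-2.21,4.67,0.42],"delta_rot":[0,0.05,0],"fingers":0},{"travel":[-2.21,4.67,0.42],"delta_rot":[0,0.05,0],"fingers":0}]'; python3 - <<'E'
from h import *
plan((.5327,.3008,.128),107)
p=get_image("wrist"); save(p,"pics/w10.png")
E
```

```text
clock: 13.35
ee_pos: [0.5319, 0.2997, 0.267]
tcp_rot: [0.459, -3.103, 0.002]
wrist_force: [0.2, 0.3, 0.2]
opening: -0.0
clock 13.35 tcp [0.5319 0.2997 0.267 ] jaw 106.85 z [-0.005 -0.002 -1.   ] F [0.24 0.3  0.2 ] open -0.0
travel [-0.06   0.03   4.634] rot [-0.009 -0.058 -0.031] dist 139.02322153929111
```

View pics/w10.png

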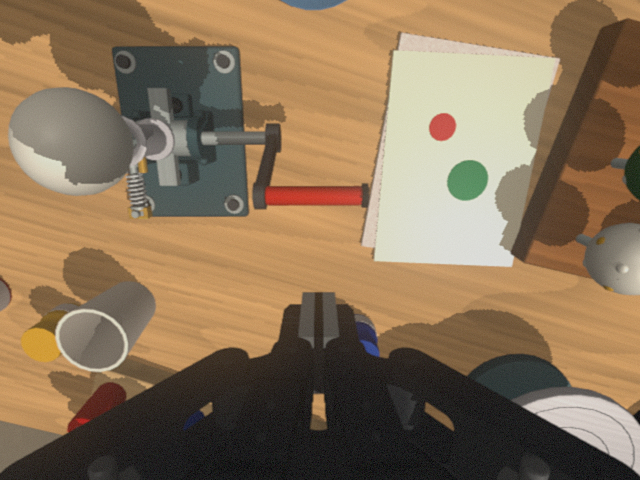

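```bash
python3 -m handwheel '[{"travel":[-0.06,0.03,1.3],"delta_rot":[0,-0.05,-0.03],"fingers":0},{"travel":[-0.06,0.03,2.5],"delta_rot":[0,-0.05,-0.03],"fingers":0},{"travel":[-0.06,0.03,3.5],"delta_rot":[0,-0.05,-0.03],"fingers":0},{"travel":[-0.06,0.03,4.2],"delta_rot":[0,-0.05,-0.03],"fingers":0},{"travel":[-0.06,0.03,4.6],"delta_rot":[0,-0.05,-0.03],"fingers":0},{"travel":[-0.06,0.03,4.6],"delta_rot":[0,-0.05,-0.03],"fingers":0},{"travel":[-0.06,0.03,4.6],"delta_rot":[0,-0.05,-0.03],"fingers":0}]'; python3 - <<'E'
from h import *
plan((.5327,.3008,.128),107)
s=observe(); p=get_image("wrist"); save(p,"pics/w11.png")
T=np.eye(4);T[:3,:3]=R.from_rotvec(s["tcp_rot"]).as_matrix();T[:3,3]=s["ee_pos"]
p["world_to_cam"]=np.linalg.inv(T@np.array(p["hand_eye"]))
print("grip pred px",proj(p,(.5047,.2881,.148)))
E
```

```text
clock: 14.1
ee_pos: [0.5333, 0.3008, 0.1301]
tcp_rot: [-0.464, 3.106, -0.001]
wrist_force: [0.1, -0.1, 0.4]
opening: 0.0001
clock 14.1 tcp [0.5333 0.3008 0.1301] jaw 106.98 z [ 0.001 -0.    -1.   ] F [ 0.08 -0.12  0.39] open 0.0001
travel [0.019 0.005 0.069] rot [-0.007  0.008 -0.005] dist 2.1418078880668396
grip pred px [307.07145641 257.99063527]
```

View pics/w11.png

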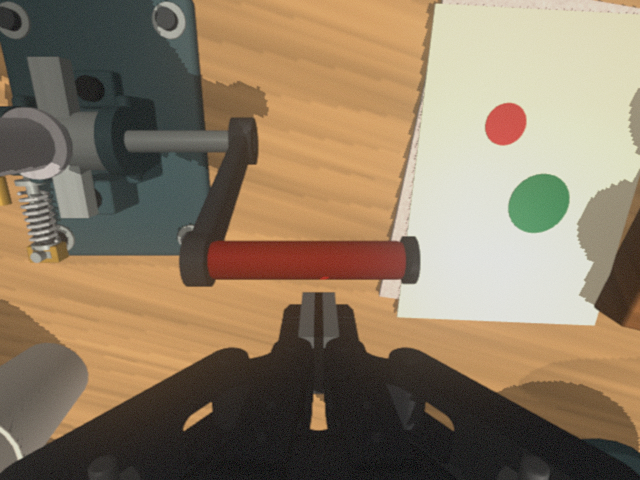

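The bar's centre is at about (307,260), as predicted. The shut fingers are behind it and clear of the lever arm. I'm pushing along tool +x.

```bash
python3 -m handwheel '[{"travel":[0.1,0,0.07],"delta_rot":[0,0,0],"fingers":0},{"travel":[0.2,0,0.07],"delta_rot":[0,0,0],"fingers":0},{"travel":[0.3,0,0.07],"delta_rot":[0,0,0],"fingers":0}]' | grep -E 'pos|force'
python3 -m handwheel '[{"travel":[0.05,0,0],"delta_rot":[0,0,0],"fingers":0},{"travel":[0.1,0,0],"delta_rot":[0,0,0],"fingers":0}]' | grep -E 'pos|force'
python3 -m handwheel '[{"travel":[0.05,0,0],"delta_rot":[0,0,0],"fingers":0}]' | grep -E 'pos|force'
```

```text
ee_pos: [0.5245, 0.2983, 0.1288]
wrist_force: [0.2, 0.4, 0.5]
ee_pos: [0.5215, 0.2974, 0.129]
wrist_force: [2.0, 0.5, 0.6]
ee_pos: [0.5212, 0.2973, 0.1293]
wrist_force: [8.5, 3.4, -4.2]
```

```bash
python3 -m handwheel '[{"travel":[0.05,0,0],"delta_rot":[0,0,0],"fingers":0}]' | grep -E 'pos|force'
python3 -m handwheel '[{"travel":[0.05,0,0],"delta_rot":[0,0,0],"fingers":0}]' | grep -E 'pos|force'
```

```text
ee_pos: [0.5211, 0.2973, 0.1295]
wrist_force: [7.7, 1.9, -5.9]
ee_pos: [0.5211, 0.2973, 0.1295]
wrist_force: [8.0, 2.2, -5.4]
```

```bash
python3 -m handwheel '[{"travel":[0.08,0,0.01],"delta_rot":[0,0,0],"fingers":0}]' | grep -E 'pos|force'
python3 -m handwheel '[{"travel":[0.09,0,0.01],"delta_rot":[0,0,0],"fingers":0}]' | grep -E 'pos|force'
```

```text
ee_pos: [0.5208, 0.2972, 0.1296]
wrist_force: [11.1, 3.4, -0.7]
ee_pos: [0.5204, 0.2971, 0.1299]
wrist_force: [11.1, 2.6, -1.1]
```

```bash
python3 -m handwheel '[{"travel":[0.11,0,0.01],"delta_rot":[0,0,0],"fingers":0},{"travel":[0.14,0,0.01],"delta_rot":[0,0,0],"fingers":0},{"travel":[0.17,0,0.01],"delta_rot":[0,0,0],"fingers":0}]' | grep -E 'pos|force'
python3 -m handwheel '[{"travel":[0.11,0,0.01],"delta_rot":[0,0,0],"fingers":0},{"travel":[0.14,0,0.01],"delta_rot":[0,0,0],"fingers":0},{"travel":[0.17,0,0.01],"delta_rot":[0,0,0],"fingers":0}]' | grep -E 'pos|force'
```

```text
ee_pos: [0.5184, 0.2966, 0.1308]
wrist_force: [12.2, 3.9, 3.5]
ee_pos: [0.5165, 0.296, 0.1318]
wrist_force: [12.3, 4.1, 4.8]
```

```bash
python3 -m handwheel '[{"travel":[0.12,0,0.02],"delta_rot":[0,0,0],"fingers":0},{"travel":[0.17,0,0.02],"delta_rot":[0,0,0],"fingers":0},{"travel":[0.23,0,0.02],"delta_rot":[0,0,0],"fingers":0},{"travel":[0.29,0,0.02],"delta_rot":[0,0,0],"fingers":0},{"travel":[0.35,0,0.02],"delta_rot":[0,0,0],"fingers":0}]' | grep -E 'pos|force'
python3 -m handwheel '[{"travel":[0.1,0,0.02],"delta_rot":[0,0,0],"fingers":0},{"travel":[0.16,0,0.02],"delta_rot":[0,0,0],"fingers":0},{"travel":[0.22,0,0.02],"delta_rot":[0,0,0],"fingers":0},{"travel":[0.28,0,0.02],"delta_rot":[0,0,0],"fingers":0},{"travel":[0.34,0,0.02],"delta_rot":[0,0,0],"fingers":0},{"travel":[0.4,0,0.02],"delta_rot":[0,0,0],"fingers":0}]' | grep -E 'pos|force'
```

```text
ee_pos: [0.5109, 0.2943, 0.1336]
wrist_force: [13.9, 3.4, 12.5]
ee_pos: [0.5032, 0.2921, 0.135]
wrist_force: [11.5, 3.9, 10.6]
```

```bash
python3 -m handwheel '[{"travel":[0.1,0,-0.04],"delta_rot":[0,0,0],"fingers":0},{"travel":[0.16,0,-0.05],"delta_rot":[0,0,0],"fingers":0},{"travel":[0.22,0,-0.06],"delta_rot":[0,0,0],"fingers":0}]' | grep -E 'pos|force'
python3 -m handwheel '[{"travel":[0.1,0,-0.02],"delta_rot":[0,0,0],"fingers":0},{"travel":[0.16,0,-0.03],"delta_rot":[0,0,0],"fingers":0},{"travel":[0.22,0,-0.04],"delta_rot":[0,0,0],"fingers":0},{"travel":[0.28,0,-0.05],"delta_rot":[0,0,0],"fingers":0},{"travel":[0.34,0,-0.05],"delta_rot":[0,0,0],"fingers":0}]' | grep -E 'pos|force'
```

```text
ee_pos: [0.4991, 0.2909, 0.1376]
wrist_force: [9.5, 2.7, 3.1]
ee_pos: [0.4912, 0.2885, 0.1394]
wrist_force: [7.3, 1.6, 4.5]
```

```bash
python3 -m handwheel '[{"travel":[0.1,0,0],"delta_rot":[0,0,0],"fingers":0},{"travel":[0.16,0,0],"delta_rot":[0,0,0],"fingers":0},{"travel":[0.22,0,0],"delta_rot":[0,0,0],"fingers":0},{"travel":[0.28,0,0],"delta_rot":[0,0,0],"fingers":0},{"travel":[0.34,0,0],"delta_rot":[0,0,0],"fingers":0}]' | grep -E 'pos|force'
python3 -m handwheel '[{"travel":[0.1,0,0],"delta_rot":[0,0,0],"fingers":0},{"travel":[0.16,0,0.01],"delta_rot":[0,0,0],"fingers":0},{"travel":[0.22,0,0.02],"delta_rot":[0,0,0],"fingers":0},{"travel":[0.28,0,0.03],"delta_rot":[0,0,0],"fingers":0}]' | grep -E 'pos|force'; python3 - <<'E'
from h import *
plan((.5327,.3008,.128),107)
p=get_image("scene"); cv2.imwrite("pics/s12.png",cv2.resize(p["frame"][150:310,320:500,::-1],None,fx=4,fy=3.7))
E
```

```text
ee_pos: [0.4833, 0.2862, 0.1398]
wrist_force: [6.6, 0.6, 5.1]
ee_pos: [0.4759, 0.284, 0.1387]
wrist_force: [3.8, 1.3, 3.6]
clock 18.55 tcp [0.4759 0.284  0.1387] jaw 106.92 z [ 0.077  0.03  -0.997] F [3.77 1.31 3.64] open 0.0
travel [-1.939 -0.017  0.518] rot [ 0.068  0.94  -0.018] dist 60.20469631320866
```

View pics/s12.png

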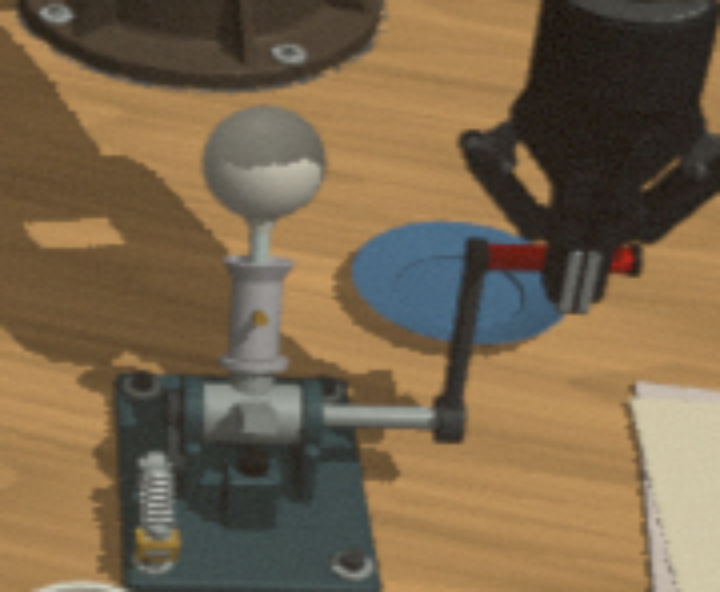

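The stand is at mid-travel, about 0.48 rad, with the bauble riding along. The force is falling (about 4 N), so the dead centre is near.

```bash
python3 -m handwheel '[{"travel":[0.08,0,0],"delta_rot":[0,0.05,0],"fingers":0},{"travel":[0.14,0,0],"delta_rot":[0,0.1,0],"fingers":0},{"travel":[0.2,0,0],"delta_rot":[0,0.15,0],"fingers":0}]' | grep -E 'pos|force'
python3 -m handwheel '[{"travel":[0.08,0,0],"delta_rot":[0,0.05,0],"fingers":0},{"travel":[0.14,0,0],"delta_rot":[0,0.1,0],"fingers":0},{"travel":[0.2,0,0],"delta_rot":[0,0.15,0],"fingers":0}]' | grep -E 'pos|force'
```

```text
ee_pos: [0.4691, 0.2819, 0.1377]
wrist_force: [1.3, 1.5, 1.6]
ee_pos: [0.4627, 0.2799, 0.137]
wrist_force: [0.2, 0.1, -0.5]
```

```bash
python3 - <<'E'
from h import *
plan((.5327,.3008,.15),107)
p=get_image("scene"); cv2.imwrite("pics/s13.png",cv2.resize(p["frame"][150:310,320:500,::-1],None,fx=4,fy=3.7))
E
```

```text
clock 19.2 tcp [0.4627 0.2799 0.137 ] jaw 106.92 z [ 0.048  0.02  -0.999] F [ 0.23  0.15 -0.46] open 0.0003
travel [-2.453 -0.01  -0.307] rot [ 0.064  0.591 -0.018] dist 74.1687290462326
```

View pics/s13.png

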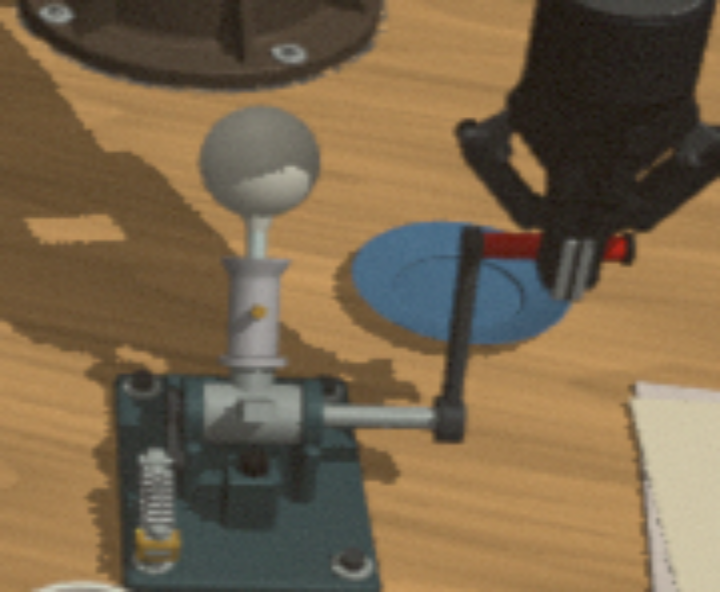

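```bash
python3 -m handwheel '[{"travel":[0,0,0],"delta_rot":[0,0,0],"fingers":0},{"travel":[0,0,0],"delta_rot":[0,0,0],"fingers":0},{"travel":[0,0,0],"delta_rot":[0,0,0],"fingers":0},{"travel":[0,0,0],"delta_rot":[0,0,0],"fingers":0}]' | grep -E 'pos|force'; python3 - <<'E'
from h import *
p=get_image("scene"); cv2.imwrite("pics/s14.png",cv2.resize(p["frame"][150:310,320:500,::-1],None,fx=4,fy=3.7))
E
```

```text
ee_pos: [0.4626, 0.2799, 0.137]
wrist_force: [0.5, -0.0, 0.5]
```

View pics/s14.png

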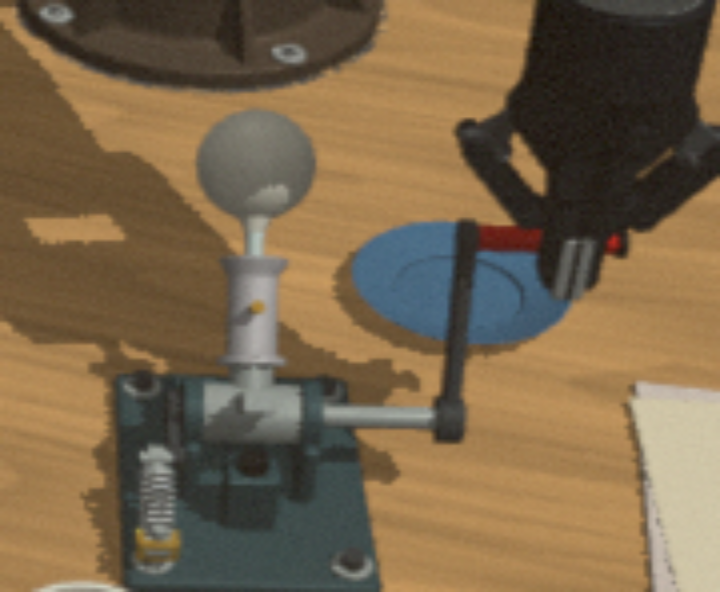

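It snapped on by itself, away from the finger, with zero force on the finger. I'm backing off and then checking.

```bash
python3 -m handwheel '[{"travel":[-0.5,0,0],"delta_rot":[0,0,0],"fingers":0},{"travel":[-1.2,0,0],"delta_rot":[0,0.3,0],"fingers":0},{"travel":[-2.0,0,-1.0],"delta_rot":[0,0.59,0],"fingers":0},{"travel":[-2.6,0.6,-2.3],"delta_rot":[0,0.59,0],"fingers":0},{"travel":[-2.6,1.5,-3.6],"delta_rot":[0,0.59,0],"fingers":0},{"travel":[-2.6,2.5,-4.5],"delta_rot":[0,0.59,0],"fingers":0},{"travel":[-2.6,3.5,-4.5],"delta_rot":[0,0.59,0],"fingers":0},{"travel":[-2.6,4,-4.5],"delta_rot":[0,0.59,0],"fingers":0},{"travel":[-2.6,4,-4.5],"delta_rot":[0,0.59,0],"fingers":0}]'; python3 - <<'E'
from fit import *
s=get_image("scene"); t=get_image("top")
cv2.imwrite("pics/s15.png",s["frame"][:,:,::-1]); save(t,"pics/t15.png")
c,sn=np.cos(np.radians(17)),np.sin(np.radians(17))
def W(x,y,z): return (.5095+x*c-y*sn,.1473+x*sn+y*c,z)
for th in (.6,.7,.75):
    b=W(-.134*np.sin(th),0,.055+.134*np.cos(th)); g=W(.1*np.sin(.375-th),.136,.055+.1*np.cos(.375-th))
    print(th,"ball s",proj(s,b).round(1),"t",proj(t,b).round(1),"grip s",proj(s,g).round(1),"t",proj(t,g).round(1))
for q in (s,t):
    for b in boxes_of(q,"blank")[:5]: print(round(b["conf"],2),np.round(b["bbox"],1), "c",b["bbox"][0]+b["bbox"][2]/2,b["bbox"][1]+b["bbox"][3]/2)
E
```

```text
clock: 20.6
ee_pos: [0.4949, 0.4157, 0.2756]
tcp_rot: [0.465, -3.105, -0.008]
wrist_force: [0.9, -0.3, -1.2]
opening: 0.0
0.6 ball s [384.8 193.9] t [284.4 272.8] grip s [457.8 217.6] t [220.3 269.2]
0.7 ball s [384.  194.2] t [286.2 277.4] grip s [456.6 215.7] t [221.8 273.3]
0.75 ball s [383.6 194.6] t [287.  279.5] grip s [456.1 215. ] t [222.6 275.3]
0.83 [253.  251.1  31.9  51.7] c 268.95 276.95
0.68 [368.5 178.4  30.1  40.7] c 383.55 198.75
0.67 [111.9 219.5  26.8  50.8] c 125.30000000000001 244.9
0.57 [276.5 195.7  30.6  51. ] c 291.8 221.2
0.89 [273.4 260.1  26.4  32.2] c 286.59999999999997 276.20000000000005
0.71 [354.  243.9  24.9  24.6] c 366.45 256.2
0.67 [342.4 175.8  29.2  28.4] c 357.0 190.0
0.55 [471.3 170.5  23.8  27.9] c 483.2 184.45
0.26 [271.4 144.7  27.4  29.6] c 285.09999999999997 159.5
```

View pics/s15.png

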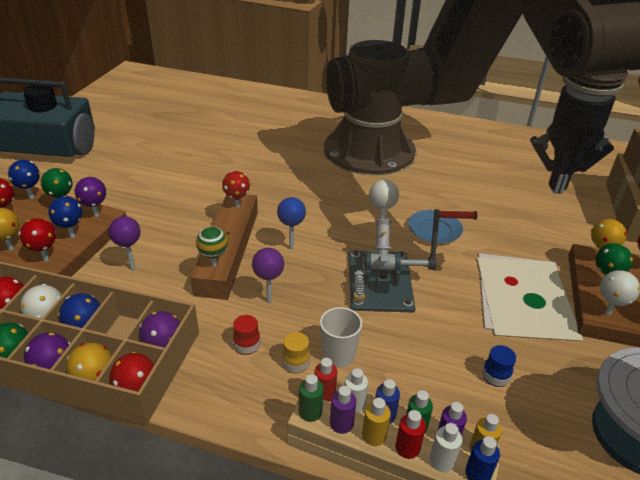

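View pics/t15.png

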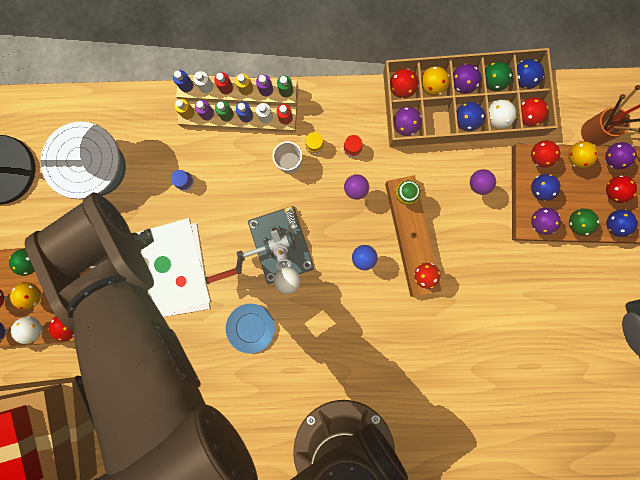

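```bash
python3 - <<'E'
from fit import *
s=get_image("scene"); t=get_image("top")
a=cv2.resize(t["frame"][225:300,195:320],None,fx=6,fy=6,interpolation=cv2.INTER_CUBIC)
cv2.imwrite("pics/t16.png",a[:,:,::-1])
print("scene",fitball(s,s["frame"].copy(),(383.6,193.8),16.5)); print("top",fitball(t,t["frame"].copy(),(287.5,279.5),13))
p=observe(); print(p["clock"],p["wrist_force"].round(1))
E
```

```text
scene (array([383.48915458, 194.03863325,  14.99092405]), np.float64(0.10435301740249799))
top (array([286.87801606, 280.42467139,  13.14154446]), np.float64(2.166969423637547))
20.9 [-0.2  0.1  0.1]
```

View pics/t16.png

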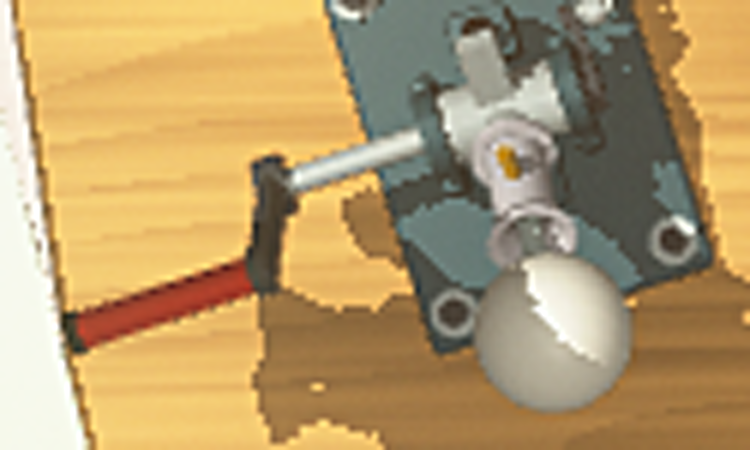

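The images fit 0.75 rad with the bauble home: ball at top (286.8,279.8) against (287.0,279.5) predicted, grip (221.9,275.4) against (222.6,275.3). The jars, cup, palette and painted baubles look unmoved, and the robot is clear. I'm handing the job in.

```bash
python3 -c "
from h import *
print(close_job())"
```

```text
the job is handed in; nothing more can be done
None
```

I pressed the white bauble home in the stand's socket and tipped the stand by its red lever until it snapped over. The job is handed in at about 21 s of the 72 s; no verdict was reported.

- **Pressing home:** I took the plain white bauble from the rack's middle hole with a 28 N grip and pushed until it met a hard stop at the expected pad height. The wrist read 12–15 N for about 0.5 s. Subtracting the 1–3 N of catch drag leaves about 10–13 N on the pad, a little under the 15 N asked.
- **Tipping the lever:** I pushed it with shut fingers at about 20 mm/s. The lever force peaked at about 19 N in the readings taken at the end of each move, because the rising bar dragged on the fingers. I let the fingers rise to ease it and it stayed under 25 N in every reading. The stand then snapped over by itself, clear of the finger.
- **Last checks:** In the top view the ball and grip are within 1 px of where they should be at 0.75 rad with the stem home. The scene view reads 0.6 px high, against 1.1 px high when the ball was upright. That difference of about 1 mm is within the camera calibration.
- **Rest of the bench:** The painted baubles, jars, cup and palette look unmoved by eye; I did not measure them. The robot was away from everything, with no force on the wrist.

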